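# Dispense one cap and nudge it into the blue tray

### The job

Press the red plunger of the cap dispenser all the way down once and let it come back up, so that one zinc cap slides out onto the deck. Then, with the fingertips and without pinching or lifting it, push that cap sideways along the deck so it drops flat into the blue tray. Leave the other caps in the magazine, do not disturb the jar, ring box and pliers, and finish clear of everything.

Things in the scene. Friction and masses are not known exactly. Their poses are not given: they have to be found in the camera images.
- dispenser: Grey cap dispenser, fixed, 148 (x) x 76 (y) mm base, 12 mm thick. Origin on the bench surface under the magazine's axis. Its x points from the deck (-x, robot's side) past the magazine to the plunger, y left, z up; yaw within about 0.22 rad. Plunger housing behind the magazine: x = 20 to 68 mm, 40 mm high, collar 44.
- deck_middle (a point): Middle of the open green deck's floor, where caps come out: dispenser x = -46, y = 0, 12 mm above the bench surface. The deck runs from x = -19 to -74, y = -38 to +38 mm, with a 4 mm high lip along its front edge and no lip at its two sides.
- magazine_mouth (a point): Middle of the open top of the magazine, 54 mm above the bench surface. Magazine walls: dispenser x = -19 to +20, y = -22 to +22 mm; clear window over a gate 12 mm high, through which the lowest cap comes out towards -x.
- plunger (a joint): Downward travel of the plunger in m: 0 up, 0.022 down on its stop. Spring 2 N at the top, about 5 N at the bottom, plus damping, a few N in a slow press; comes back up in about 0.5 s. A full press slides the lowest cap out to about dispenser x = -38 mm, clear of the magazine. On the way up the next cap sinks into place; another press would eject it too.
- plunger_top (a point): Centre of the top of the plunger's red mushroom head, 32 mm in diameter, flat top 24 mm across; at dispenser x = +46 mm, 77 mm above the bench surface when up. Moves down with the plunger.
- cap_1_center (a point): Centre (half-way up) of the lowest cap, the one that comes out: light grey zinc cap, round, 28 mm in diameter, 9 mm high, about 20 g, flat. On the deck its centre is 16.5 mm above the bench surface, in the tray 8.5 mm.
- cap_2_center (a point): Centre of the second cap in the magazine, same as the first; must stay in.
- cap_3_center (a point): Centre of the third cap in the magazine; must stay in.
- cap_4_center (a point): Centre of the topmost cap in the magazine; must stay in.
- blue_tray_floor (a point): Middle of the floor of the blue tray (target), 4 mm above the bench surface. Fixed, open, outside 56 (dispenser x) x 58 (y) x 11 mm high, walls 4 mm; 1 mm from the deck's left or right side (varies), middle at dispenser x = -44, y = +68 or -68 mm. Its rim is 1 mm below the deck floor: a cap pushed off the deck's side drops in.
- black_tray_floor (a point): Middle of the floor of an equal black tray on the other side of the deck; it stays empty.
- oil_jar: Glass jar with yellow oil, 37 mm in diameter, 48 mm high, loose, origin at the centre of its underside. Bystander.
- ring_box: Purple flocked ring box, 40 x 46 x 32 mm, loose, origin at the centre of its underside. Bystander.
- pliers: Small pliers with green handles lying flat, 140 x 47 x 11 mm, loose, origin at the middle of its underside. Bystander.
There are look-alikes about, which are no part of the job. Of the things shaped like the part that bears blue_tray_floor, the blue one is meant.

How it is judged:
By the outcome, as a careful person would: the job done as asked, in the order asked, and still so for the second after the job is handed in, with the robot touching nothing.
It also fails if it takes over 48 s, if anything falls off the work surface, if the arm or the gripper's body presses on something with over 40 N, if the wrist force passes 120 N, or if a joint passes its speed limit or range.

### The arm

A 7-joint arm with a two-finger parallel gripper is mounted at the origin on a cart in front of the work surface, level with it; the furniture and walls round the work are solid. World frame = base frame: x ahead of the robot, y to its left, z up, the work surface at z = 0. Lengths are in mm, angles in degrees, forces in N, time in s.
With the tool pointing down it reaches from about 400 to 925 mm from the base axis. Payload 5.6 kg.
Tool frame: the origin (TCP) lies at the very end of the fingers, on their centre line; the grasp point (between the pads) lies 19 mm behind it; z points along the fingers, y is the direction in which the jaws open and shut (so a half turn about z gives the same grasp; the last joint's range is limited). The gripper opens to 85 mm and grips with 20 to 120 N. Pads are 22 mm wide; open, the fingers measure 114 mm over their backs; the gripper's body (76 mm by 85 mm) begins 54 mm behind the grasp point. The pads swing forward as they close: fully open they stand 13 mm farther back than shut.
Start: joints at [-74.886, 26.786, -0.665, 91.828, 0.344, 61.387, -3.226], TCP at [196.347, 619.642, 231.29] pointing down, gripper open.
Joint ranges: [-144.91, 144.91], [-17.63, 115.5], [-89.93, 88.59], [15.96, 139.68], [-74.01, 254.01], [8.47, 105.57], [-167.45, 167.45]. Speed limits (degrees/s): [147.25, 147.25, 180, 180, 180, 180, 180].

### API

Orientations are given as [roll, pitch, yaw] about the fixed x, y, z axes, in that order (R = Rz(yaw) Ry(pitch) Rx(roll)).
In Python, from plant import monitor, viewer, bot gives the robot as it stands.
- The arm moves only by the tool servo_tool, never from a script. Its argument "steps" is a list of rows, each an object with "travel": the shift along the tool's x, y, z in cm, a list of three; "twist": the turn, a rotation vector about the tool's x, y, z in degrees, a list of three; "gripper": the opening in per cent of the stroke, from 0 (shut) to 100 (fully open). A call has 1 to 12 rows; each row shifts and turns the commanded pose from where the row before left it, along the tool's axes as they then stand; what a row does not reach is not made up. A row lasts 1/10 s, in which the tool goes at most 50 mm and 8.59 degrees, less where a joint would pass 70% of its speed; a pose out of reach is approached as far as the arm can. A call is refused whole if a number of a shift passes 5 or a number of a turn 8.59, either way. A call with a gripper value outside its range is refused whole. The fingers move at their own pace and stop on an object; the grip force is fixed at half the most. Time passes only in rows, so rows that do not move let the fingers close. It gives the time, the measured TCP pose, the force and the opening at its end, in the units of the state.
- monitor.read_state(): the state, without advancing time (a new reading comes with each control period).
- viewer.camera(name): name is "scene" or "top" or "wrist"; returns a dict with "color" (480x640x3 uint8, red, green, blue), "fx", "fy", "cx", "cy" (pixels), "rvec" (rotation vector, rad) and "tvec" (3), from world to camera coordinates, as OpenCV has them. Camera axes: x right, y down, z forward; pixel columns grow to the right and rows downward; lengths in mm; the calibration is good to about 2 mm. A picture is of the moment at which its call begins. There is no depth.
- bot.hand_in(): hands the job in, once; it reports no verdict.
The state is a dict: "clock": time; "qpos": joint angles; "dq": joint speeds; "joint_torque": joint torques, N m; "tool_pos": TCP position; "tcp_rot": TCP orientation; "force": force on the tool from outside, world axes, zero at the start; "wrist_torque": the same for the moment, N m; "grip_width": finger opening in mm.
Only numpy, scipy, OpenCV 4.12 (cv2) and the standard library are available. Lean on these libraries where they do the work, as an engineer would, in place of code of your own. Each camera call takes 0.05 s, during which the arm holds its last target.

## Working session

There is one attempt and no reset: what is moved stays moved. The work goes in short steps, Python scripts to look and compute and a tool call to move; the robot and the scene stay as the last step left them, time stands still between calls to the robot, and variables do not carry over. Pictures are saved under pics/ and viewed, and the job is handed in when it is done.

Besides the shell and the picture viewer there is one more tool, called after ">>>" as name(argument=value, ...), one argument or row to a line, values as JSON. servo_tool: Moves the arm, as the interface text tells. Its arguments: {"type":"object","properties":{"steps":{"type":"array","items":{"type":"object","properties":{"travel":{"type":"array","items":{"type":"number"}},"twist":{"type":"array","items":{"type":"number"}},"gripper":{"type":"number"}}}}},"required":["steps"]}

```bash
ls; mkdir -p pics; cat > h.py <<'E'
import numpy as np, cv2
from plant import monitor, viewer, bot
def cam(n,save=None):
    c=viewer.camera(n)
    if save: cv2.imwrite('pics/'+save,c['color'][:,:,::-1])
    return c
def ray(c,u,v,z):
    R=cv2.Rodrigues(np.array(c['rvec'],float))[0]; t=np.array(c['tvec'],float).ravel()
    d=R.T@np.array([(u-c['cx'])/c['fx'],(v-c['cy'])/c['fy'],1]); o=-R.T@t
    return o+d*(z-o[2])/d[2]
def proj(c,P):
    R=cv2.Rodrigues(np.array(c['rvec'],float))[0]; p=R@np.array(P,float)+np.array(c['tvec'],float).ravel()
    return c['fx']*p[0]/p[2]+c['cx'],c['fy']*p[1]/p[2]+c['cy']
E
python3 - <<'E'
from h import *
import pickle
d={}
for n in ['scene','top','wrist']: d[n]=cam(n,n+'0.png')
pickle.dump(d,open('c0.pkl','wb'))
print(monitor.read_state())
for n in d: print(n,{k:v for k,v in d[n].items() if k!='color'})
E
```

```text
pics
{'clock': 0.15, 'qpos': array([-74.88506539,  26.82528073,  -0.66311185,  91.8671115 ,
         0.34485379,  61.38625973,  -3.22552895]), 'dq': array([ 0.04441169, -0.14302955,  0.02753198, -0.17201646, -0.04547099,
       -0.06113451, -0.04673626]), 'joint_torque': array([ 1.03347676e-03, -5.32787848e+01,  2.18914705e-02, -2.51555783e+01,
        1.15221291e-02,  5.54007434e-03, -3.19014225e-05]), 'tool_pos': array([196.26627424, 619.23036657, 230.55948295]), 'tcp_rot': array([-1.79923627e+02,  7.58566736e-03,  1.62416855e+02]), 'force': array([-0.05551048,  0.31180874,  0.1744127 ]), 'wrist_torque': array([-0.04448796, -0.01551388,  0.0313452 ]), 'grip_width': 85.24797018316151}
scene {'fx': 434.76463599949693, 'fy': 434.76463599949693, 'cx': 319.29403073568875, 'cy': 246.91276423432194, 'rvec': array([ 2.19508137, -0.75522412,  0.32485187]), 'tvec': array([-412.77602986,  262.3494938 ,  674.22878409])}
top {'fx': 483.5281207340947, 'fy': 483.5281207340947, 'cx': 316.77703359928887, 'cy': 242.42017184572435, 'rvec': array([ 2.16782302, -2.15330762,  0.15586841]), 'tvec': array([ -7.96653785, 497.59405535, 860.82770773])}
wrist {'fx': 343.8848200199196, 'fy': 343.8848200199196, 'cx': 319.7060939233504, 'cy': 239.4174387207806, 'rvec': array([-2.35695233, -1.72634578, -0.22471034]), 'tvec': array([-650.28719618,  -33.12031639,  378.8415487 ])}
```

View pics/scene0.png

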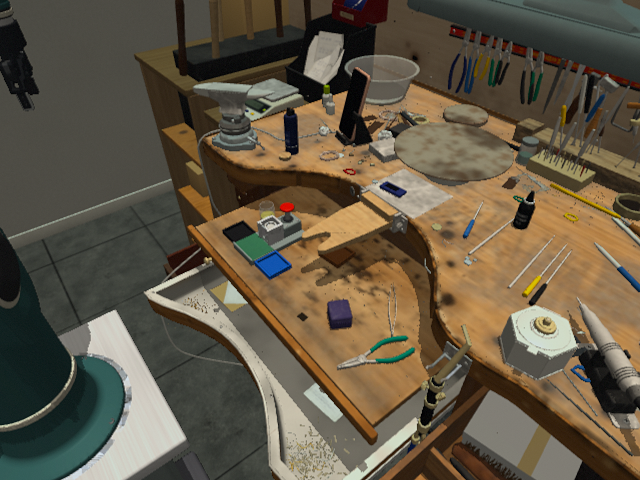

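View pics/top0.png

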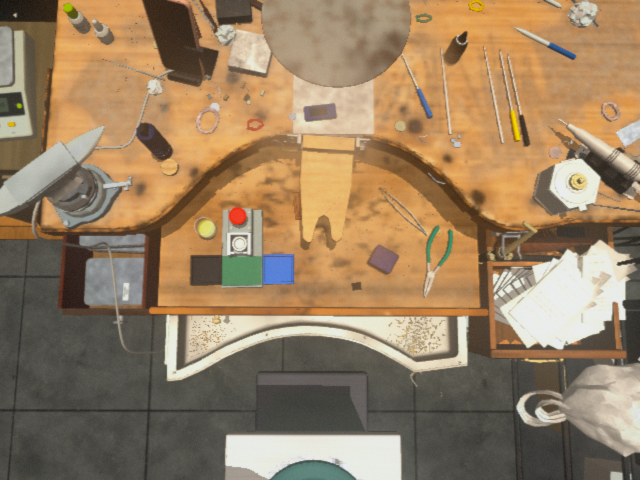

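View pics/wrist0.png

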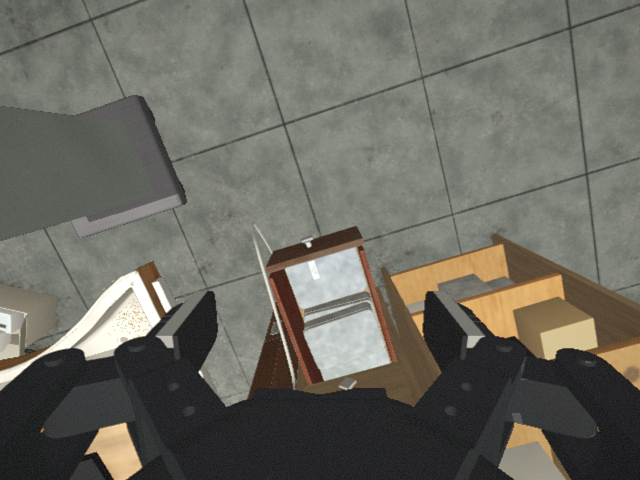

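```bash
python3 - <<'E'
from h import *
import pickle
d=pickle.load(open('c0.pkl','rb'))
for n,box in [('top',(150,190,320,300)),('scene',(190,190,330,290))]:
    c=d[n]; im=c['color']; hsv=cv2.cvtColor(im,cv2.COLOR_RGB2HSV)
    x0,y0,x1,y1=box
    M={'red':(((hsv[...,0]<6)|(hsv[...,0]>174))&(hsv[...,1]>180)&(hsv[...,2]>100),77),
       'green':((hsv[...,0]>60)&(hsv[...,0]<90)&(hsv[...,1]>100),12),
       'blue':((hsv[...,0]>100)&(hsv[...,0]<125)&(hsv[...,1]>130),11)}
    for k,(m,z) in M.items():
        m=m.astype(np.uint8); mm=np.zeros_like(m); mm[y0:y1,x0:x1]=m[y0:y1,x0:x1]
        nn,l,s,ce=cv2.connectedComponentsWithStats(mm)
        i=1+np.argmax(s[1:,4]); ct=cv2.findContours((l==i).astype(np.uint8),0,1)[0][0]
        r=cv2.minAreaRect(ct); 
        print(n,k,s[i],ce[i],ray(c,*ce[i],z).round(1))
        if k!='red':
            b=cv2.boxPoints(r); print([ (p.round(1).tolist(),ray(c,*p,z)[:2].round(1).tolist()) for p in b])
    cv2.imwrite(f'pics/{n}_crop.png',cv2.resize(im[y0:y1,x0:x1,::-1],None,fx=4.5,fy=4.5,interpolation=cv2.INTER_CUBIC))
E
```

```text
top red [229 207  17  18 232] [237.  215.5] [538.6 136.9  77. ]
top green [223 262   1   1   1] [223. 262.] [461.9 170.7  12. ]
[([223.0, 262.0], [461.9, 170.7]), ([223.0, 262.0], [461.9, 170.7]), ([223.0, 262.0], [461.9, 170.7]), ([223.0, 262.0], [461.9, 170.7])]
top blue [263 257  30  27 801] [277.4968789  269.92009988] [447.9  68.5  11. ]
[([263.0, 257.0], [472.0, 96.1]), ([292.0, 257.0], [472.4, 41.6]), ([292.0, 283.0], [423.5, 41.0]), ([263.0, 283.0], [423.2, 95.1])]
scene red [280 203  14   9 104] [286.60576923 206.80769231] [536.9 134.4  77. ]
scene green [236 233  37  27 525] [253.83428571 245.65904762] [447.  136.7  12. ]
[([235.5, 241.5], [422.5, 173.9]), ([251.10000610351562, 226.8000030517578], [476.2, 196.8]), ([272.0, 249.0], [472.2, 102.8]), ([256.3999938964844, 263.70001220703125], [421.6, 84.5])]
scene blue [254 250  37  29 610] [272.45081967 264.22131148] [447.5  63.4  11. ]
[([253.10000610351562, 261.5], [420.2, 95.6]), ([280.79998779296875, 246.6999969482422], [491.9, 98.3]), ([291.70001220703125, 267.20001220703125], [474.0, 31.3]), ([264.0, 281.8999938964844], [406.4, 31.1])]
```

View pics/top_crop.png

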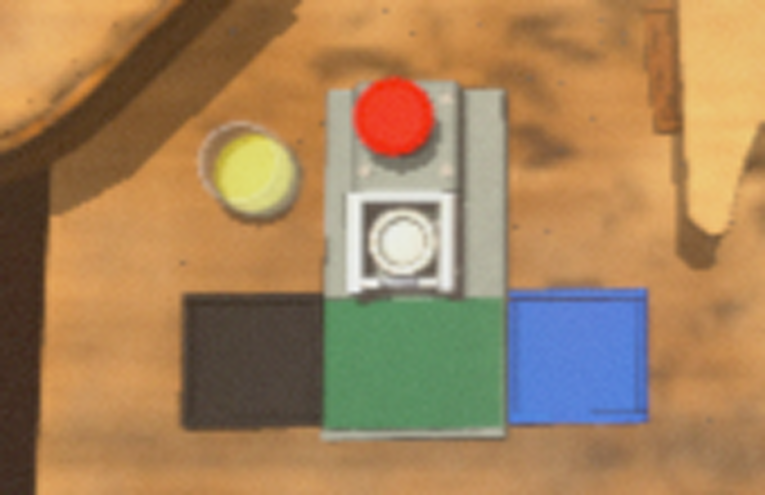

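View pics/scene_crop.png

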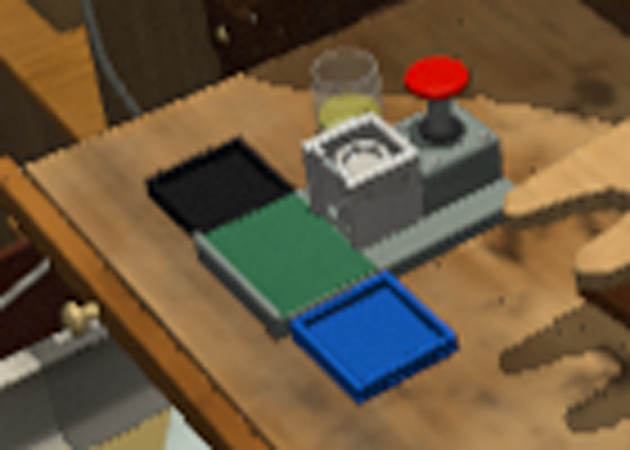

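```bash
python3 - <<'E'
from h import *
import pickle
d=pickle.load(open('c0.pkl','rb'))
def P(c):
    R=cv2.Rodrigues(np.array(c['rvec'],float))[0]; K=np.array([[c['fx'],0,c['cx']],[0,c['fy'],c['cy']],[0,0,1]])
    return K@np.c_[R,np.array(c['tvec'],float).ravel()]
def tri(a,b):
    X=cv2.triangulatePoints(P(d['top']),P(d['scene']),np.array(a,float).reshape(2,1),np.array(b,float).reshape(2,1)).ravel(); return (X[:3]/X[3]).round(0)
print('prong+y',tri((307,241),(303,240)),'prong-y',tri((334,243),(304,270)))
print('red',tri((237,215.5),(286.6,206.8)))
print('pin base corners',tri((301,136),(360,195)))
print('anvil tip',tri((103,128),(253,88)))
print('jar',tri((205.5,228.5),(267,208)), ray(d['top'],205,229,30))
print('vac', tri((150,140),(290,145)))
c=d['top']
f=lambda u,v:(150+u/4.5,190+v/4.5)
for nm,p,z in [('base TL',(328,90),12),('base TR',(507,90),12),('deck BL',(322,437),16),('deck BR',(505,437),16),('mag TL',(347,192),54),('mag TR',(453,192),54),('mag BL',(345,292),54),('mag BR',(453,292),54),('blueTL',(510,291),11),('blueTR',(648,290),11),('blueBL',(510,425),11),('blueBR',(648,423),11),('blkTL',(181,294),11),('blkBL',(183,430),11),('cap4',(403,242),48)]:
    print(nm,ray(c,*f(*p),z)[:2].round(1))
for z in(0,80,150): print(z,ray(c,300,180,z),ray(c,205,150,z),ray(c,160,220,z))
E
```

```text
prong+y [493.  13.  88.] prong-y [483. -30.  50.]
red [539. 137.  74.]
pin base corners [666.  29. 113.]
anvil tip [605. 301. 275.]
jar [522. 198.  43.] [521.4525867  202.63945945  30.        ]
vac [656. 282. 124.]
base TL [561.1 174. ]
base TR [561.8  98.5]
deck BL [414.9 171.2]
deck BR [415.3  95.9]
mag TL [511.3 157.4]
mag TR [511.6 115. ]
mag BL [471.1 157. ]
mag BR [471.4 114.1]
blueTL [476.4  95.6]
blueTR [477.3  37.9]
blueBL [420.5  94.5]
blueBR [421.7  37.2]
blkTL [474.2 232.7]
blkBL [417.6 229.6]
cap4 [492.1 135.4]
0 [624.20621703  28.31250838   0.        ] [682.66675567 214.81746723   0.        ] [542.9457441  295.87522529   0.        ]
80 [603.07487958  26.49216609  80.        ] [656.44148084 196.74608444  80.        ] [528.89500785 270.74090478  80.        ]
150 [584.58495931  24.89936658 150.        ] [633.49436536 180.93362449 150.        ] [516.60061363 248.74837433 150.        ]
```

```bash
cat >> h.py <<'E'
from scipy.spatial.transform import Rotation as Ro
def st():
    s=monitor.read_state(); s['R']=Ro.from_euler('xyz',s['tcp_rot'],degrees=True).as_matrix(); return s
def delta(P,yaw=None,s=None):
    "tool-frame cm from now to P; uses rotation at yaw if given"
    s=s or st(); R=s['R'] if yaw is None else Ro.from_euler('xyz',[180,0,yaw],degrees=True).as_matrix()
    return (R.T@(np.array(P)-s['tool_pos'])/10).round(3)
E
python3 - <<'E'
from h import *
import pickle
d=pickle.load(open('c0.pkl','rb'))['wrist']
R=cv2.Rodrigues(d['rvec'])[0]; s=st()
print('cam in tool',s['R'].T@(-R.T@d['tvec']-s['tool_pos']),'axis',s['R'].T@R[2])
print(delta([537.5,136.4,150],175))
E
```

```text
cam in tool [  65.95523578    1.10175002 -142.94232393] axis [-2.58015268e-01 -2.29023557e-04  9.66140812e-01]
[-38.202 -45.125   8.056]
```

>>> servo_tool(
  steps=[
    {"travel":[0,0,0],"twist":[0,0,-6.3],"gripper":0},
    {"travel":[0,0,0],"twist":[0,0,-6.3],"gripper":0},
    {"travel":[-1.5,-1.8,0],"twist":[0,0,0],"gripper":0},
    {"travel":[-3,-3.5,0],"twist":[0,0,0],"gripper":0},
    {"travel":[-3,-3.5,0],"twist":[0,0,0],"gripper":0},
    {"travel":[-3,-3.5,0],"twist":[0,0,0],"gripper":0},
    {"travel":[-3,-3.5,0],"twist":[0,0,0],"gripper":0},
    {"travel":[-3,-3.5,0],"twist":[0,0,0],"gripper":0},
    {"travel":[-3,-3.5,0],"twist":[0,0,0],"gripper":0},
    {"travel":[-3,-3.5,0],"twist":[0,0,0],"gripper":0},
    {"travel":[-3,-3.5,0],"twist":[0,0,0],"gripper":0},
    {"travel":[-3,-3.5,0],"twist":[0,0,0],"gripper":0},
  ],
)

```text
clock: 1.35
tool_pos: [452.1, 261.4, 231.3]
tcp_rot: [180.0, 0.0, 175.0]
force: [0.7, -0.1, -0.1]
grip_width: 0.0
```

>>> servo_tool(
  steps=[
    {"travel":[-2.5,-3.0,0],"twist":[0,0,0],"gripper":0},
    {"travel":[-2,-2.5,0],"twist":[0,0,0],"gripper":0},
    {"travel":[0,0,0],"twist":[0,0,0],"gripper":0},
    {"travel":[0,0,0],"twist":[0,0,0],"gripper":0},
  ],
)

```text
clock: 1.75
tool_pos: [491.4, 203.9, 231.1]
tcp_rot: [-180.0, -0.0, 174.9]
force: [-0.3, 0.6, 0.1]
grip_width: -0.1
```

```bash
python3 - <<'E'
from h import *
c=cam('wrist','w1.png'); s=st(); print(s['clock'],s['tool_pos'],s['tcp_rot'],s['grip_width'],s['force'])
print(proj(c,[537.5,136.4,77]),proj(c,s['tool_pos']))
import pickle; pickle.dump(c,open('w1.pkl','wb'))
print(delta([537.5,136.4,150]))
E
```

```text
1.8 [490.88311628 205.07254381 231.08183943] [ 1.79983762e+02 -4.00174173e-02  1.75046921e+02] 0.4508594078447222 [0.03967611 0.71794714 0.04086057]
(np.float64(249.8025488993163), np.float64(279.4867939919692)) (np.float64(319.22113202432564), np.float64(296.93672314847936))
[-5.243 -6.441  8.103]
```

View pics/w1.png

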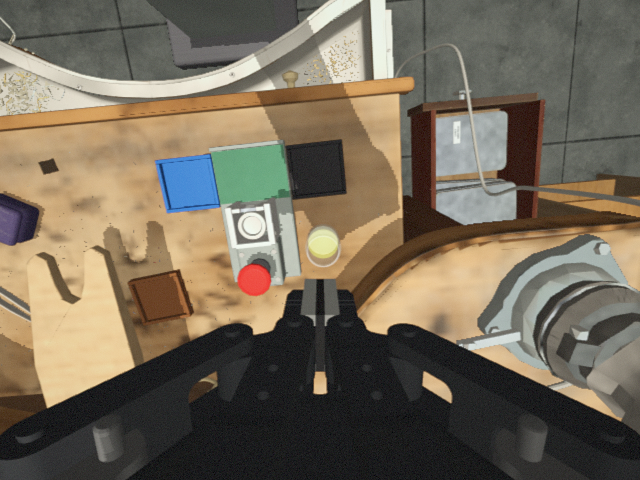

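```bash
python3 - <<'E'
from h import *
import pickle
c=pickle.load(open('w1.pkl','rb')); im=c['color']; hsv=cv2.cvtColor(im,cv2.COLOR_RGB2HSV)
M={'red':((((hsv[...,0]<6)|(hsv[...,0]>174))&(hsv[...,1]>200)&(hsv[...,2]>120)),75),
 'green':((hsv[...,0]>60)&(hsv[...,0]<90)&(hsv[...,1]>70),12),'blue':((hsv[...,0]>100)&(hsv[...,0]<120)&(hsv[...,1]>150),11)}
for k,(m,z) in M.items():
    mm=np.zeros(im.shape[:2],np.uint8); mm[130:310,140:300]=m[130:310,140:300]
    n,l,s,ce=cv2.connectedComponentsWithStats(mm); i=1+np.argmax(s[1:,4])
    ct=max(cv2.findContours((l==i).astype(np.uint8),0,1)[0],key=cv2.contourArea)
    print(k,s[i],ce[i],ray(c,*ce[i],z).round(1))
    if k!='red':
        q=np.array([ray(c,*p[0],z)[:2] for p in ct],np.float32); r=cv2.minAreaRect(q); print(r)
E
```

```text
red [261 266   5   4   7] [263.14285714 267.71428571] [527.9 149.8  75. ]
green [ 212  145   78   59 3693] [250.62252911 173.7996209 ] [445.8 137.4  12. ]
((446.6603088378906, 137.10157775878906), (53.383785247802734, 74.20182037353516), 1.1024645566940308)
blue [ 156  155   64   57 2857] [188.01295065 183.04865243] [449.6  70.5  11. ]
((450.3239440917969, 70.44921875), (54.61313247680664, 57.302913665771484), 1.2735011577606201)
```

```bash
python3 - <<'E'
from h import *
import pickle
c=pickle.load(open('w1.pkl','rb')); im=c['color'].astype(int)
m=((im[...,0]>150)&(im[...,1]<70)&(im[...,2]<70)).astype(np.uint8); m[:,:220]=0;m[:,290:]=0;m[:250]=0;m[310:]=0
ct=max(cv2.findContours(m,0,1)[0],key=cv2.contourArea); (x,y),r=cv2.minEnclosingCircle(ct)
print(x,y,r,ray(c,x,y,73).round(1), ray(c,x,y,77).round(1))
print(delta([538.3,137.9,105]))
E
```

```text
254.013427734375 279.48321533203125 15.995022773742676 [539.3 139.3  73. ] [537.8 140.3  77. ]
[-5.313 -6.286 12.603]
```

>>> servo_tool(
  steps=[
    {"travel":[-2.6,-3.1,0],"twist":[0,0,0],"gripper":0},
    {"travel":[-2.7,-3.15,0],"twist":[0,0,0],"gripper":0},
    {"travel":[0,0,3],"twist":[0,0,0],"gripper":0},
    {"travel":[0,0,4],"twist":[0,0,0],"gripper":0},
    {"travel":[0,0,3],"twist":[0,0,0],"gripper":0},
    {"travel":[0,0,2],"twist":[0,0,0],"gripper":0},
    {"travel":[0,0,0],"twist":[0,0,0],"gripper":0},
    {"travel":[0,0,0],"twist":[0,0,0],"gripper":0},
    {"travel":[0,0,0],"twist":[0,0,0],"gripper":0},
  ],
)

```text
clock: 2.7
tool_pos: [539.5, 138.6, 112.7]
tcp_rot: [179.9, 0.1, 175.1]
force: [0.1, 0.3, 0.3]
grip_width: -0.3
```

```bash
python3 - <<'E'
from h import *
import pickle
s=st(); print(s['clock'],s['tool_pos'],s['tcp_rot'],s['grip_width'],s['force'])
for n in ['wrist','top','scene']:
    c=cam(n); p=proj(c,s['tool_pos']); h=proj(c,[538.5,138.3,77]); print(n,p,h)
    im=c['color'].copy()
    x0=int(min(max(p[0]-60,0),520)); y0=int(min(max(p[1]-45,0),390))
    cr=cv2.resize(im[y0:y0+90,x0:x0+120,::-1],None,fx=6,fy=6,interpolation=cv2.INTER_CUBIC)
    cv2.circle(cr,(int((p[0]+.5-x0)*6),int((p[1]+.5-y0)*6)),4,(255,255,0),1); cv2.circle(cr,(int((h[0]+.5-x0)*6),int((h[1]+.5-y0)*6)),4,(0,255,0),-1)
    cv2.imwrite(f'pics/{n}2.png',cr)
E
```

```text
2.7 [539.54881073 138.62313858 112.69015994] [1.79928647e+02 1.23978142e-01 1.75087406e+02] -0.2659173057899252 [0.0675153  0.28602008 0.30410237]
wrist (np.float64(316.8327581558403), np.float64(298.128075426815)) (np.float64(316.5122836021714), np.float64(268.88344077125015))
top (np.float64(232.86100450515403), np.float64(211.03310642929887)) (np.float64(236.22032735703291), np.float64(215.54771752141664))
scene (np.float64(285.50157820187894), np.float64(191.87858412297723)) (np.float64(286.2013407217578), np.float64(205.7065128373041))
```

View pics/wrist2.png

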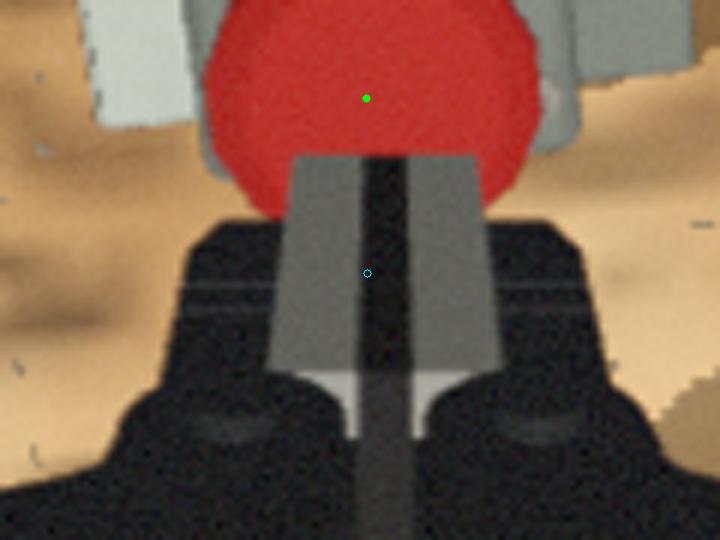

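View pics/scene2.png

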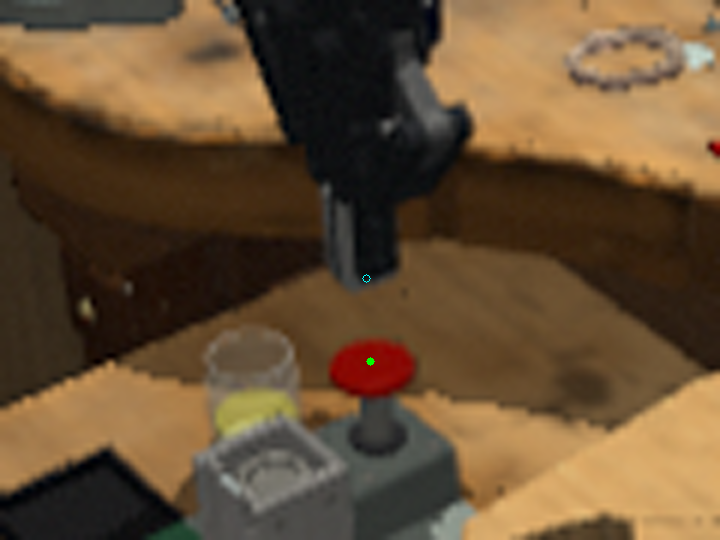

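View pics/top2.png

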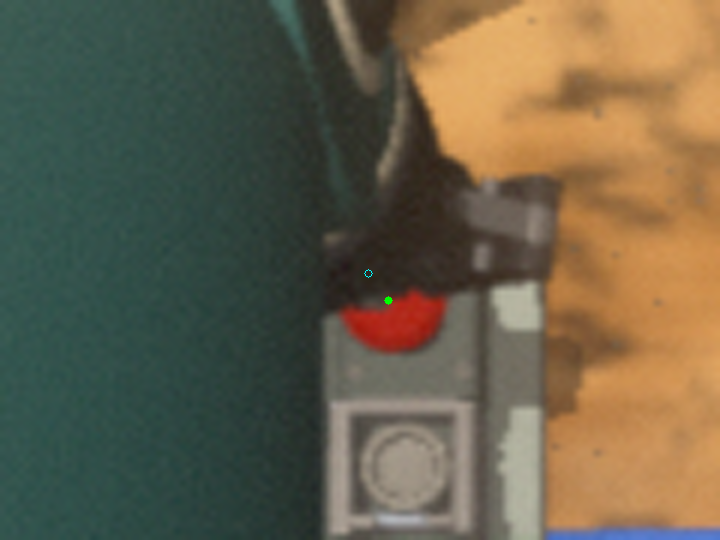

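>>> servo_tool(
  steps=[
    {"travel":[0.09,-0.11,1.5],"gripper":0},
    {"travel":[0,0,1.2],"gripper":0},
    {"travel":[0,0,0.5],"gripper":0},
    {"travel":[0,0,0.3],"gripper":0},
    {"travel":[0,0,0.3],"gripper":0},
    {"travel":[0,0,0.3],"gripper":0},
    {"travel":[0,0,0.3],"gripper":0},
    {"travel":[0,0,0.3],"gripper":0},
    {"travel":[0,0,0.3],"gripper":0},
    {"travel":[0,0,0.3],"gripper":0},
    {"travel":[0,0,0.2],"gripper":0},
    {"travel":[0,0,0],"gripper":0},
  ],
)

```text
validation failed for argument at $.st...
```

>>> servo_tool(
  steps=[
    {"travel":[0.09,-0.11,1.5],"twist":[0,0,0],"gripper":0},
    {"travel":[0,0,1.2],"twist":[0,0,0],"gripper":0},
    {"travel":[0,0,0.5],"twist":[0,0,0],"gripper":0},
    {"travel":[0,0,0.3],"twist":[0,0,0],"gripper":0},
    {"travel":[0,0,0.3],"twist":[0,0,0],"gripper":0},
    {"travel":[0,0,0.3],"twist":[0,0,0],"gripper":0},
    {"travel":[0,0,0.3],"twist":[0,0,0],"gripper":0},
    {"travel":[0,0,0.3],"twist":[0,0,0],"gripper":0},
    {"travel":[0,0,0.3],"twist":[0,0,0],"gripper":0},
    {"travel":[0,0,0.3],"twist":[0,0,0],"gripper":0},
    {"travel":[0,0,0.2],"twist":[0,0,0],"gripper":0},
    {"travel":[0,0,0],"twist":[0,0,0],"gripper":0},
  ],
)

```text
clock: 4.05
tool_pos: [537.5, 136.5, 56.3]
tcp_rot: [-180.0, -0.0, 175.0]
force: [-2.6, -1.3, 3.0]
grip_width: -0.1
```

>>> servo_tool(
  steps=[
    {"travel":[0,0,0.1],"twist":[0,0,0],"gripper":0},
    {"travel":[0,0,0.1],"twist":[0,0,0],"gripper":0},
    {"travel":[0,0,0],"twist":[0,0,0],"gripper":0},
  ],
)

```text
clock: 4.35
tool_pos: [537.6, 136.5, 55.0]
tcp_rot: [180.0, -0.0, 175.0]
force: [-4.5, -1.3, 10.0]
grip_width: -0.1
```

>>> servo_tool(
  steps=[
    {"travel":[0,0,0.1],"twist":[0,0,0],"gripper":0},
    {"travel":[0,0,0],"twist":[0,0,0],"gripper":0},
    {"travel":[0,0,0],"twist":[0,0,0],"gripper":0},
  ],
)

```text
clock: 4.65
tool_pos: [537.6, 136.6, 54.9]
tcp_rot: [180.0, -0.0, 175.0]
force: [-7.5, -1.8, 17.3]
grip_width: -0.3
```

```bash
python3 - <<'E'
from h import *
c=cam('wrist','w3.png'); s=st(); print(s['clock'],s['tool_pos'],s['force'])
E
```

```text
4.7 [537.65520154 136.54075139  54.93429417] [-6.89435803 -0.9654374  17.10923957]
```

View pics/w3.png

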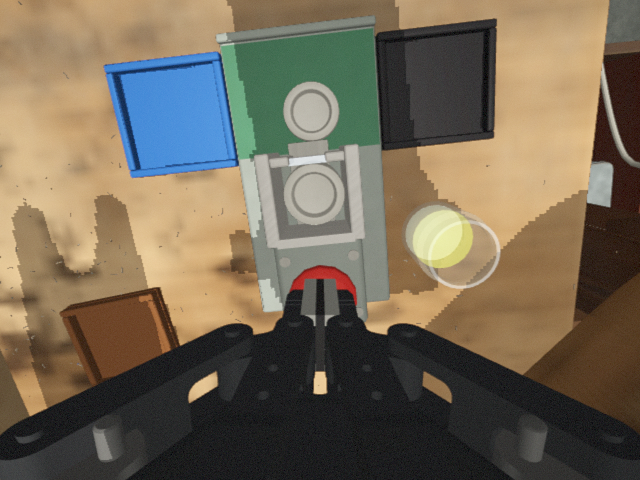

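The plunger is on its stop (17 N at z ≈ 55) and the cap is out on the green deck at pixel (311,111). Next I retract straight up.

>>> servo_tool(
  steps=[
    {"travel":[0,0,-0.5],"twist":[0,0,0],"gripper":0},
    {"travel":[0,0,-1],"twist":[0,0,0],"gripper":0},
    {"travel":[0,0,-1.5],"twist":[0,0,0],"gripper":0},
    {"travel":[0,0,-2.5],"twist":[0,0,0],"gripper":0},
    {"travel":[0,0,-2.5],"twist":[0,0,0],"gripper":0},
    {"travel":[0,0,-1],"twist":[0,0,0],"gripper":0},
    {"travel":[0,0,0],"twist":[0,0,0],"gripper":0},
    {"travel":[0,0,0],"twist":[0,0,0],"gripper":0},
    {"travel":[0,0,0],"twist":[0,0,0],"gripper":0},
  ],
)

```text
clock: 5.6
tool_pos: [537.0, 136.3, 142.1]
tcp_rot: [-179.9, -0.1, 175.0]
force: [-0.1, 0.1, -0.0]
grip_width: -0.2
```

```bash
python3 - <<'E'
from h import *
import pickle
c=cam('wrist','w4.png'); s=st(); print(s['clock'],s['tool_pos'],s['force'])
pickle.dump(c,open('w4.pkl','wb'))
E
```

```text
5.65 [537.02070262 136.33918515 142.07215161] [-0.38177693 -0.05842057 -0.51898947]
```

View pics/w4.png

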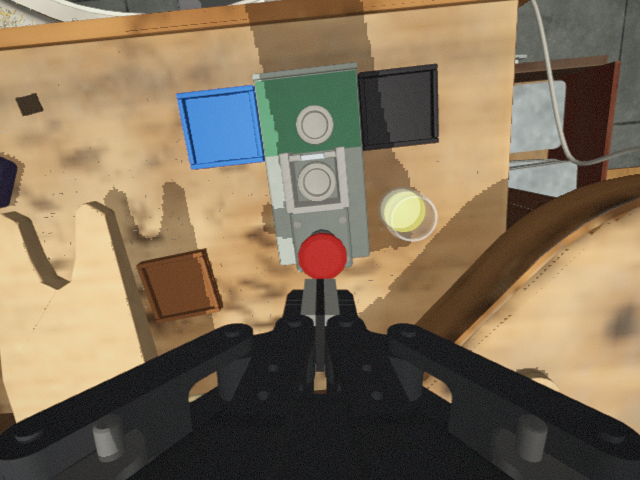

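```bash
python3 - <<'E'
from h import *
import pickle
c=pickle.load(open('w4.pkl','rb')); im=c['color']; g=cv2.cvtColor(im,cv2.COLOR_RGB2GRAY)
ci=cv2.HoughCircles(g[95:155,280:350],cv2.HOUGH_GRADIENT,1,20,param1=100,param2=12,minRadius=14,maxRadius=24)
for x,y,r in ci[0][:3]: print(x+280,y+95,r,ray(c,x+280,y+95,20).round(1), r*(ray(c,316,125,20)-ray(c,315,125,20))[:2])
hsv=cv2.cvtColor(im,cv2.COLOR_RGB2HSV)
for k,m,z,b in [('green',(hsv[...,0]>60)&(hsv[...,0]<90)&(hsv[...,1]>70),12,(60,160,245,368)),('blue',(hsv[...,0]>100)&(hsv[...,0]<120)&(hsv[...,1]>150),11,(70,180,165,270))]:
    mm=np.zeros(im.shape[:2],np.uint8); mm[b[0]:b[1],b[2]:b[3]]=m[b[0]:b[1],b[2]:b[3]]
    ct=max(cv2.findContours(mm,0,1)[0],key=cv2.contourArea); q=np.array([ray(c,*p[0],z)[:2] for p in ct],np.float32); print(k,cv2.minAreaRect(q))
print('mag BL/BR', ray(c,279,156,54),ray(c,343,150,54), ray(c,290,211,54),ray(c,347,206,54))
E
```

```text
314.5 123.5 19.0 [454.1 141.   20. ] [ 1.20719924 13.88481266]
green ((446.7204895019531, 137.04298400878906), (53.67881393432617, 73.87482452392578), 1.097400426864624)
blue ((450.6040344238281, 69.88642883300781), (55.042659759521484, 57.71217346191406), 1.0818284749984741)
mag BL/BR [474.51746405 116.32151225  54.        ] [474.35157182 158.27783904  54.        ] [511.34440554 119.53314772  54.        ] [511.27294326 158.43374703  54.        ]
```

>>> servo_tool(
  steps=[
    {"travel":[2.4,0.85,0],"twist":[0,0,0],"gripper":0},
    {"travel":[3.0,1.1,0],"twist":[0,0,0],"gripper":0},
    {"travel":[3.0,1.1,0],"twist":[0,0,0],"gripper":0},
    {"travel":[0,0,2],"twist":[0,0,0],"gripper":0},
    {"travel":[0,0,2.5],"twist":[0,0,0],"gripper":0},
    {"travel":[0,0,2.5],"twist":[0,0,0],"gripper":0},
    {"travel":[0,0,1.5],"twist":[0,0,0],"gripper":0},
    {"travel":[0,0,0],"twist":[0,0,0],"gripper":0},
    {"travel":[0,0,0],"twist":[0,0,0],"gripper":0},
    {"travel":[0,0,0],"twist":[0,0,0],"gripper":0},
  ],
)

```text
clock: 6.65
tool_pos: [457.3, 174.4, 58.9]
tcp_rot: [180.0, 0.1, 175.0]
force: [1.0, 0.9, 0.1]
grip_width: 0.1
```

```bash
python3 - <<'E'
from h import *
import pickle
c=cam('wrist','w5.png'); s=st(); print(s['clock'],s['tool_pos'],s['force'])
c=cam('scene'); cv2.imwrite('pics/s5.png',cv2.resize(c['color'][180:290,200:340,::-1],None,fx=5,fy=5,interpolation=cv2.INTER_CUBIC))
print(delta([456,174.5,15]))
E
```

```text
6.7 [457.36953647 174.46947192  59.05552967] [-0.3240147   0.26929679 -0.06980155]
[ 0.143 -0.018  4.412]
```

View pics/w5.png

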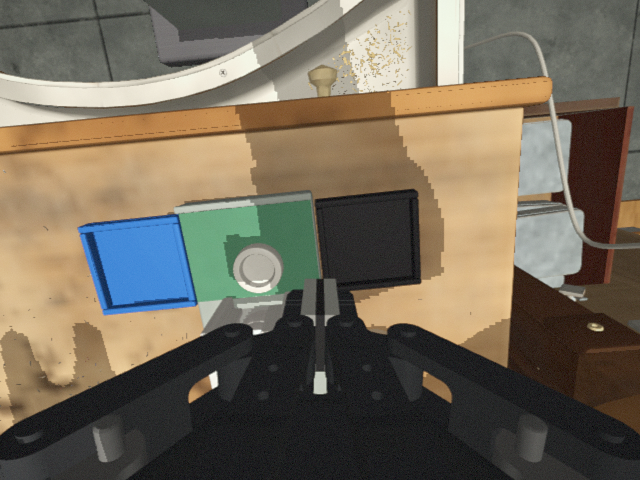

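View pics/s5.png

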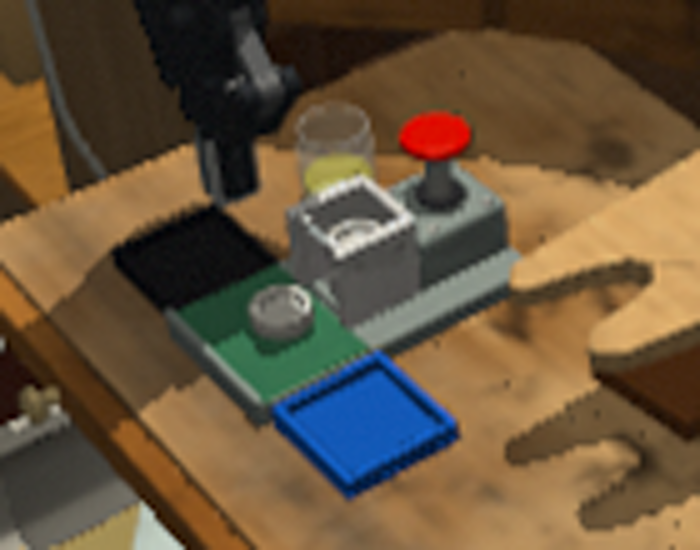

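>>> servo_tool(
  steps=[
    {"travel":[0.15,0,1.5],"twist":[0,0,0],"gripper":0},
    {"travel":[0,0,1.5],"twist":[0,0,0],"gripper":0},
    {"travel":[0,0,0.9],"twist":[0,0,0],"gripper":0},
    {"travel":[0,0,0.5],"twist":[0,0,0],"gripper":0},
    {"travel":[0,0,0],"twist":[0,0,0],"gripper":0},
    {"travel":[0,0,0],"twist":[0,0,0],"gripper":0},
  ],
)

```text
clock: 7.35
tool_pos: [455.6, 174.5, 14.7]
tcp_rot: [180.0, 0.0, 175.0]
force: [-0.7, 0.8, -0.5]
grip_width: -0.1
```

```bash
python3 - <<'E'
from h import *
c=cam('wrist','w6.png'); s=st(); print(s['clock'],s['tool_pos'],s['force'])
E
```

```text
7.4 [455.69781442 174.51056345  14.80774218] [-0.32636757 -0.80563513  0.23265328]
```

View pics/w6.png

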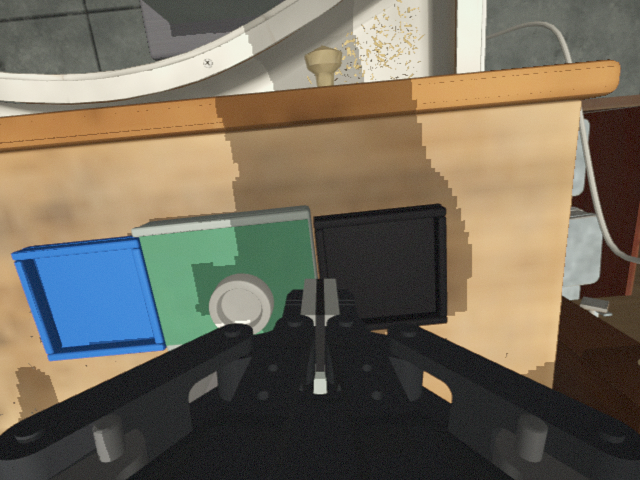

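>>> servo_tool(
  steps=[
    {"travel":[0,-0.3,0],"twist":[0,0,0],"gripper":0},
    {"travel":[0,-0.3,0],"twist":[0,0,0],"gripper":0},
    {"travel":[0,-0.3,0],"twist":[0,0,0],"gripper":0},
    {"travel":[0,-0.3,0],"twist":[0,0,0],"gripper":0},
    {"travel":[0,-0.3,0],"twist":[0,0,0],"gripper":0},
    {"travel":[0,-0.3,0],"twist":[0,0,0],"gripper":0},
    {"travel":[0,-0.3,0],"twist":[0,0,0],"gripper":0},
    {"travel":[0,-0.3,0],"twist":[0,0,0],"gripper":0},
    {"travel":[0,-0.3,0],"twist":[0,0,0],"gripper":0},
    {"travel":[0,-0.3,0],"twist":[0,0,0],"gripper":0},
  ],
)

```text
clock: 8.4
tool_pos: [452.7, 144.4, 14.4]
tcp_rot: [180.0, 0.0, 175.0]
force: [0.2, 0.8, 1.6]
grip_width: -0.1
```

```bash
python3 - <<'E'
from h import *
c=cam('wrist','w7.png'); s=st(); print(s['clock'],s['tool_pos'],s['force'])
E
```

```text
8.45 [452.71082408 143.83405918  14.37595594] [0.69095819 0.05041813 2.52717856]
```

View pics/w7.png

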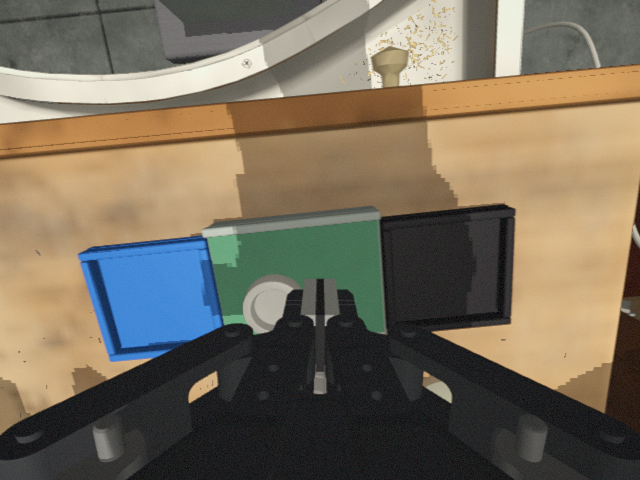

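```bash
python3 - <<'E'
from h import *
c=cam('scene'); cv2.imwrite('pics/s7.png',cv2.resize(c['color'][200:280,220:320,::-1],None,fx=7,fy=7,interpolation=cv2.INTER_CUBIC)); s=st(); print(s['force'],s['tool_pos'])
E
```

```text
[ 0.51181081 -0.1554292   2.06916727] [452.68580107 143.95221119  14.35452904]
```

View pics/s7.png

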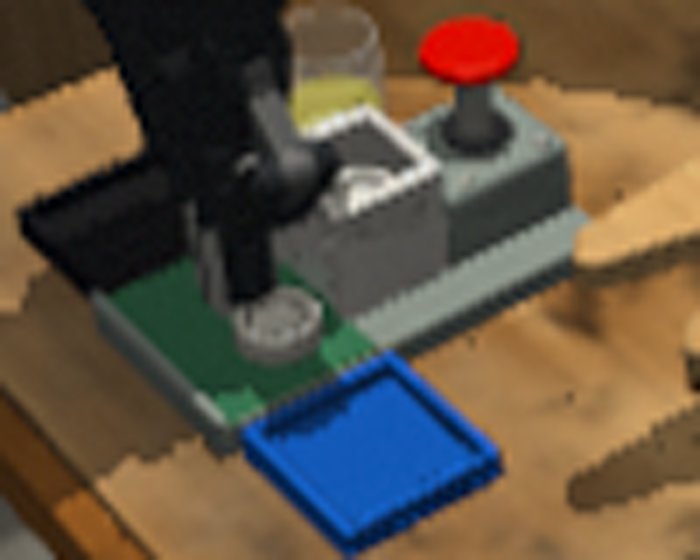

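>>> servo_tool(
  steps=[
    {"travel":[0,0,-0.05],"twist":[0,0,0],"gripper":0},
    {"travel":[0,-0.2,0],"twist":[0,0,0],"gripper":0},
    {"travel":[0,-0.3,0],"twist":[0,0,0],"gripper":0},
    {"travel":[0,-0.3,0],"twist":[0,0,0],"gripper":0},
    {"travel":[0,-0.3,0],"twist":[0,0,0],"gripper":0},
    {"travel":[0,-0.3,0],"twist":[0,0,0],"gripper":0},
  ],
)

```text
clock: 9.1
tool_pos: [451.4, 130.2, 14.8]
tcp_rot: [-180.0, -0.0, 175.0]
force: [-0.6, 0.2, 1.3]
grip_width: 0.3
```

```bash
python3 - <<'E'
from h import *
c=cam('wrist','w8.png'); s=st(); print(s['clock'],s['tool_pos'],s['force'])
c=cam('scene'); cv2.imwrite('pics/s8.png',cv2.resize(c['color'][200:280,220:320,::-1],None,fx=7,fy=7,interpolation=cv2.INTER_CUBIC))
E
```

```text
9.15 [451.27909993 129.59161952  14.73110143] [-0.63350845 -0.00368608 -0.68424733]
```

View pics/w8.png

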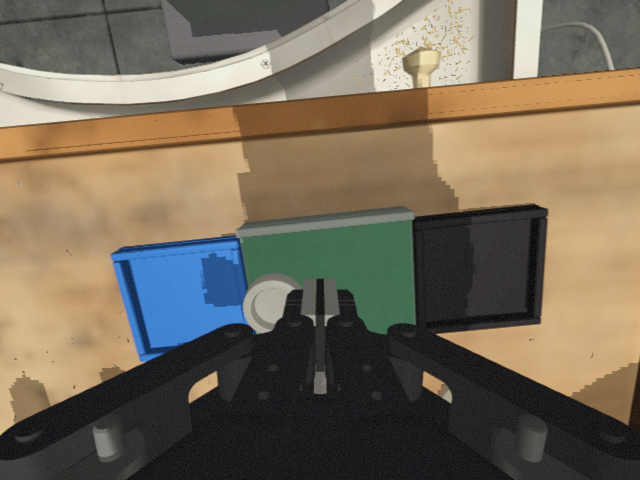

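View pics/s8.png

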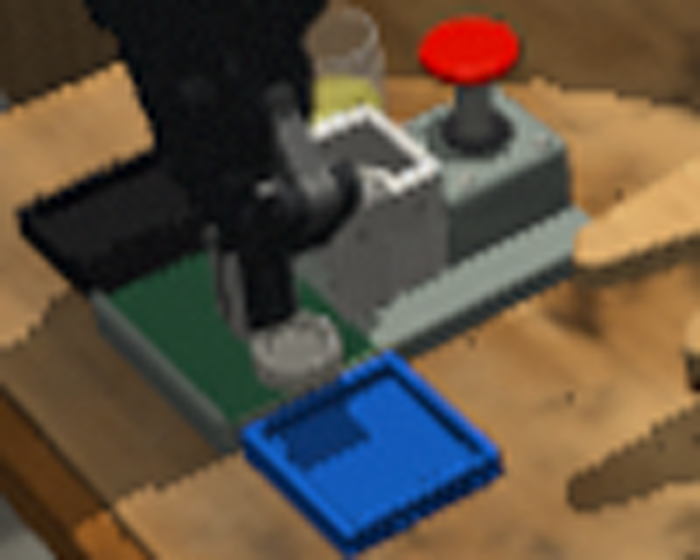

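>>> servo_tool(
  steps=[
    {"travel":[0,-0.3,0],"twist":[0,0,0],"gripper":0},
    {"travel":[0,-0.3,0],"twist":[0,0,0],"gripper":0},
    {"travel":[0,-0.3,0],"twist":[0,0,0],"gripper":0},
    {"travel":[0,-0.3,0],"twist":[0,0,0],"gripper":0},
    {"travel":[0,-0.3,0],"twist":[0,0,0],"gripper":0},
    {"travel":[0,-0.3,0],"twist":[0,0,0],"gripper":0},
    {"travel":[0,-0.3,0],"twist":[0,0,0],"gripper":0},
    {"travel":[0,-0.3,0],"twist":[0,0,0],"gripper":0},
  ],
)

```text
clock: 10.0
tool_pos: [449.4, 106.4, 14.8]
tcp_rot: [180.0, 0.0, 175.0]
force: [0.2, 0.6, 0.7]
grip_width: 0.2
```

```bash
python3 - <<'E'
from h import *
c=cam('wrist','w9.png'); s=st(); print(s['clock'],s['tool_pos'],s['force'])
c=cam('scene'); cv2.imwrite('pics/s9.png',cv2.resize(c['color'][200:280,220:320,::-1],None,fx=7,fy=7,interpolation=cv2.INTER_CUBIC))
E
```

```text
10.05 [449.27504909 105.77335134  14.77942137] [ 0.63479223 -0.77747953  1.1032508 ]
```

View pics/w9.png

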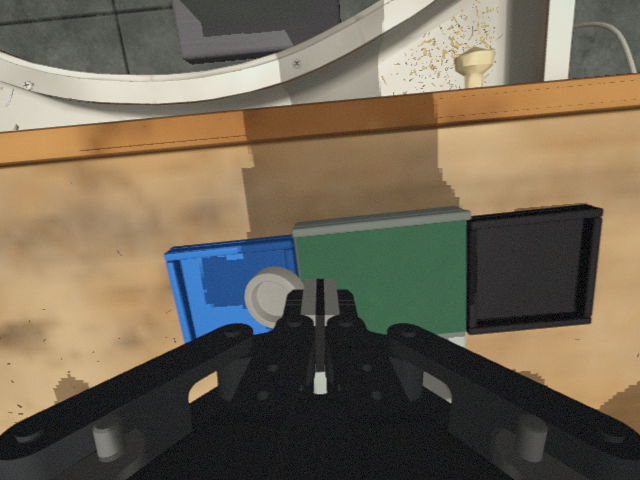

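View pics/s9.png

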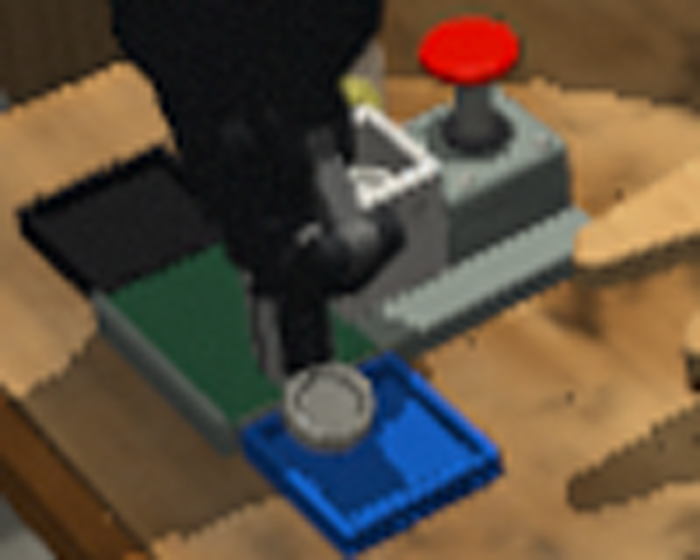

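>>> servo_tool(
  steps=[
    {"travel":[0,-0.2,0],"twist":[0,0,0],"gripper":0},
    {"travel":[0,-0.2,0],"twist":[0,0,0],"gripper":0},
    {"travel":[0,-0.2,0],"twist":[0,0,0],"gripper":0},
    {"travel":[0,-0.2,0],"twist":[0,0,0],"gripper":0},
    {"travel":[0,-0.2,0],"twist":[0,0,0],"gripper":0},
    {"travel":[0,0,0],"twist":[0,0,0],"gripper":0},
  ],
)

```text
clock: 10.7
tool_pos: [448.4, 96.3, 14.8]
tcp_rot: [-180.0, -0.0, 175.0]
force: [-0.0, 1.0, 0.0]
grip_width: -0.1
```

```bash
python3 - <<'E'
from h import *
c=cam('wrist','w10.png'); s=st(); print(s['clock'],s['tool_pos'],s['force'])
c=cam('scene'); cv2.imwrite('pics/s10.png',cv2.resize(c['color'][200:280,220:320,::-1],None,fx=7,fy=7,interpolation=cv2.INTER_CUBIC))
E
```

```text
10.75 [448.49439466  96.48578162  14.78980794] [ 0.33174854 -0.11998933  0.14788325]
```

View pics/w10.png

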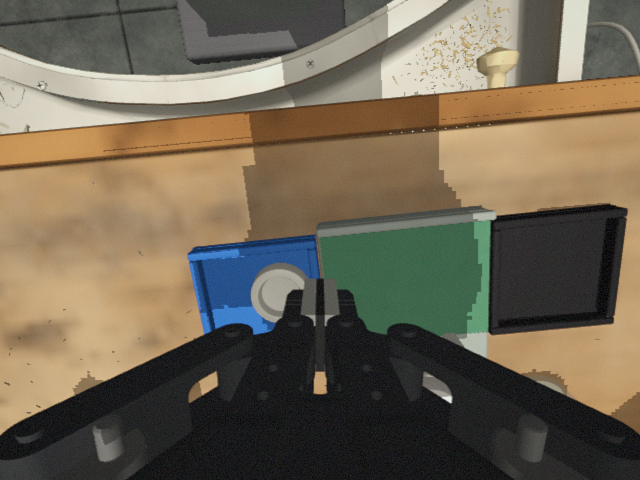

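View pics/s10.png

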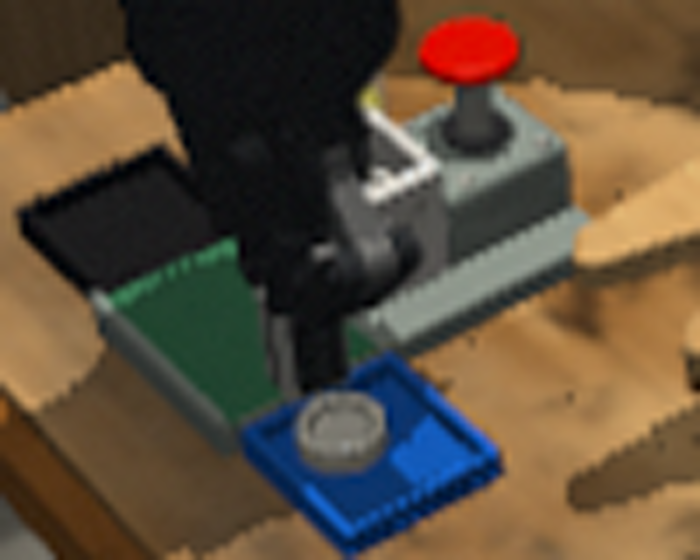

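>>> servo_tool(
  steps=[
    {"travel":[0,0.5,0],"twist":[0,0,0],"gripper":0},
    {"travel":[0,0.5,0],"twist":[0,0,0],"gripper":0},
    {"travel":[0,0,-1],"twist":[0,0,0],"gripper":0},
    {"travel":[0,0,-3],"twist":[0,0,0],"gripper":0},
    {"travel":[0,0,-4],"twist":[0,0,0],"gripper":0},
    {"travel":[0,0,-4],"twist":[0,0,0],"gripper":0},
    {"travel":[0,0,-4],"twist":[0,0,0],"gripper":0},
    {"travel":[0,0,-3],"twist":[0,0,0],"gripper":0},
    {"travel":[0,-2,0],"twist":[0,0,0],"gripper":0},
    {"travel":[0,0,0],"twist":[0,0,0],"gripper":0},
    {"travel":[0,0,0],"twist":[0,0,0],"gripper":0},
  ],
)

```text
clock: 11.9
tool_pos: [447.2, 86.8, 205.0]
tcp_rot: [180.0, -0.0, 175.0]
force: [-0.1, 0.5, -1.0]
grip_width: 0.3
```

```bash
python3 - <<'E'
from h import *
import pickle
c=cam('wrist','w11.png'); s=st(); print(s['clock'],s['tool_pos'],s['force']); pickle.dump(c,open('w11.pkl','wb'))
c=cam('scene'); cv2.imwrite('pics/s11.png',cv2.resize(c['color'][180:290,200:340,::-1],None,fx=5,fy=5,interpolation=cv2.INTER_CUBIC))
E
```

```text
11.95 [447.16821036  87.15883623 204.6031962 ] [0.05113722 0.14112461 0.83613722]
```

View pics/w11.png

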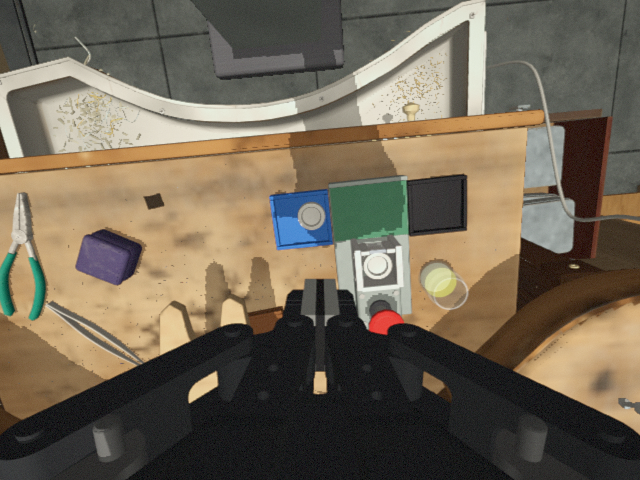

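View pics/s11.png

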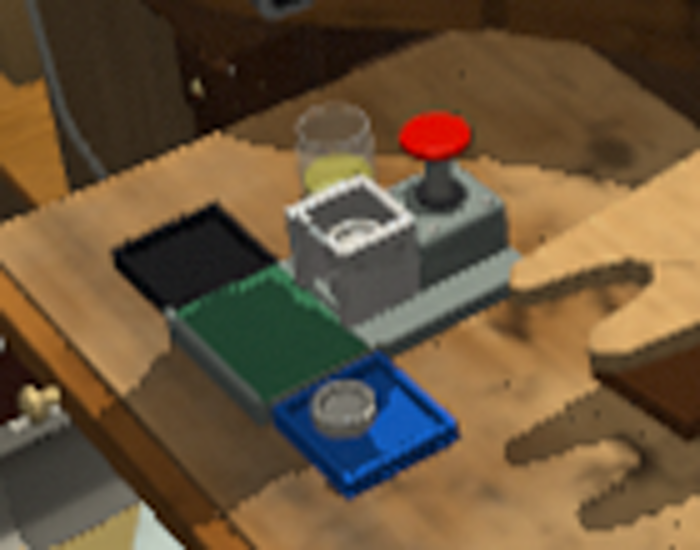

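```bash
python3 - <<'E'
from h import *
import pickle
c=pickle.load(open('w11.pkl','rb')); im=c['color']
cv2.imwrite('pics/w11c.png',cv2.resize(im[180:255,262:362,::-1],None,fx=8,fy=8,interpolation=cv2.INTER_CUBIC))
hsv=cv2.cvtColor(im,cv2.COLOR_RGB2HSV)
m=((hsv[...,1]<60)).astype(np.uint8); mm=np.zeros_like(m); mm[195:240,290:327]=m[195:240,290:327]
ct=max(cv2.findContours(mm,0,1)[0],key=cv2.contourArea); print(cv2.fitEllipse(ct),cv2.minEnclosingCircle(ct))
(u,v),r=cv2.minEnclosingCircle(ct); print(ray(c,u,v,12))
m=((hsv[...,0]>100)&(hsv[...,0]<120)&(hsv[...,1]>150)).astype(np.uint8); mm=np.zeros_like(m); mm[180:260,260:336]=m[180:260,260:336]
ct=max(cv2.findContours(mm,0,1)[0],key=cv2.contourArea); print(cv2.minAreaRect(np.array([ray(c,*p[0],11)[:2] for p in ct],np.float32)))
E
```

```text
((311.0069885253906, 215.47671508789062), (26.752002716064453, 27.41045379638672), 175.40296936035156) ((311.0746765136719, 215.44805908203125), 14.00932788848877)
[446.03840597  79.73731837  12.        ]
((449.7179870605469, 69.60397338867188), (55.66608810424805, 56.32461929321289), 1.225635051727295)
```

View pics/w11c.png

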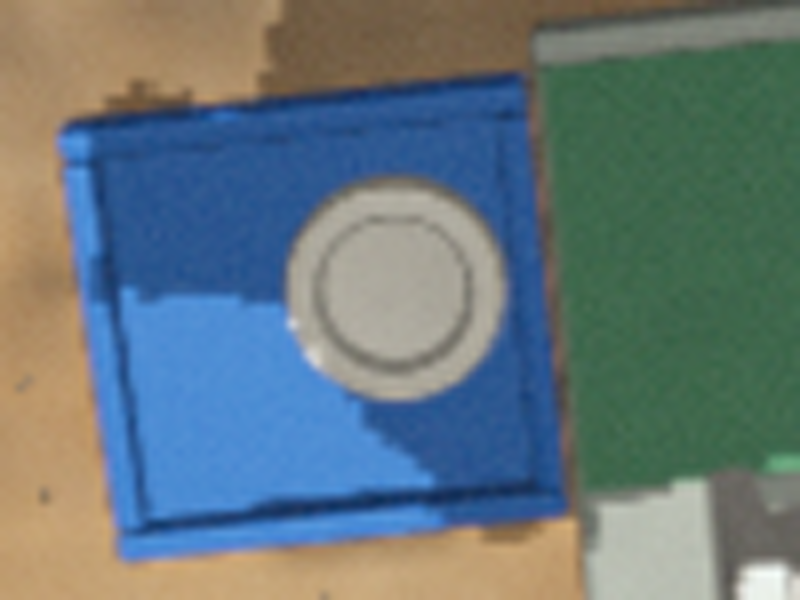

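>>> servo_tool(
  steps=[
    {"travel":[0,-1,3],"twist":[0,0,0],"gripper":0},
    {"travel":[0,0,4],"twist":[0,0,0],"gripper":0},
    {"travel":[0,0,4],"twist":[0,0,0],"gripper":0},
    {"travel":[-1,0,2],"twist":[0,0,0],"gripper":0},
    {"travel":[-1,0,0],"twist":[0,0,0],"gripper":0},
    {"travel":[0,0,0],"twist":[0,0,0],"gripper":0},
    {"travel":[0,0,0],"twist":[0,0,0],"gripper":0},
  ],
)

```text
clock: 12.7
tool_pos: [467.5, 75.4, 75.7]
tcp_rot: [180.0, 0.1, 175.0]
force: [0.1, -0.7, 0.0]
grip_width: 0.3
```

```bash
python3 - <<'E'
from h import *
import pickle
c=cam('wrist','w12.png'); s=st(); print(s['clock'],s['tool_pos'],s['force']); pickle.dump(c,open('w12.pkl','wb'))
u,v=map(int,proj(c,[446,78,13])); print(u,v)
cv2.imwrite('pics/w12c.png',cv2.resize(c['color'][max(v-55,0):v+55,u-70:u+70,::-1],None,fx=5.5,fy=5.5,interpolation=cv2.INTER_CUBIC))
E
```

```text
12.75 [467.26240824  75.35185973  75.84686459] [ 0.40540566 -0.03882334 -0.65834838]
318 221
```

View pics/w12c.png

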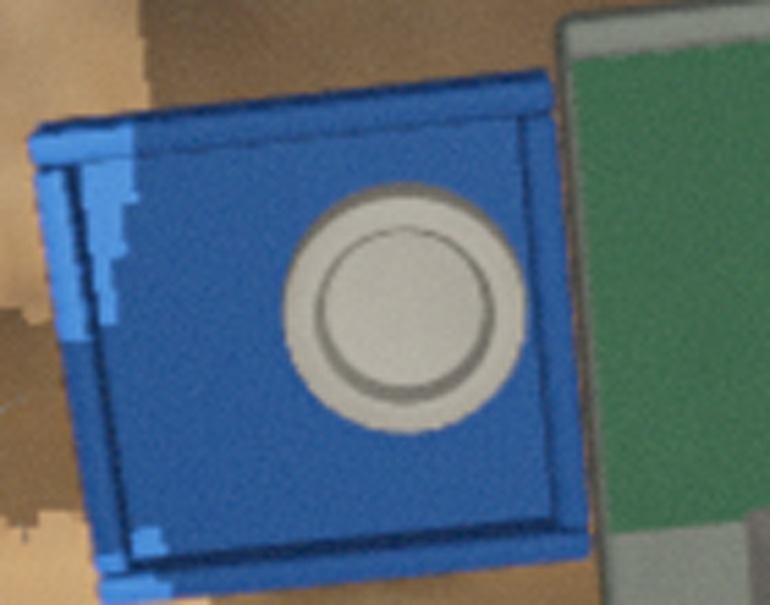

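The cap lies flat in the tray with a gap to every wall. I'll retreat, run a final check and hand in.

>>> servo_tool(
  steps=[
    {"travel":[0,0,-3],"twist":[0,0,0],"gripper":0},
    {"travel":[0,0,-4],"twist":[0,0,0],"gripper":0},
    {"travel":[0,0,-4],"twist":[0,0,0],"gripper":0},
    {"travel":[0,0,-4],"twist":[0,0,0],"gripper":0},
    {"travel":[0,3,-2],"twist":[0,0,0],"gripper":0},
    {"travel":[0,4,0],"twist":[0,0,0],"gripper":0},
    {"travel":[0,4,0],"twist":[0,0,0],"gripper":0},
    {"travel":[0,4,0],"twist":[0,0,0],"gripper":0},
    {"travel":[0,4,0],"twist":[0,0,0],"gripper":0},
    {"travel":[0,3,0],"twist":[0,0,0],"gripper":0},
    {"travel":[0,0,0],"twist":[0,0,0],"gripper":0},
    {"travel":[0,0,0],"twist":[0,0,0],"gripper":0},
  ],
)

```text
clock: 13.95
tool_pos: [485.3, 294.3, 245.6]
tcp_rot: [180.0, 0.0, 175.1]
force: [-0.9, -0.7, -0.5]
grip_width: -0.0
```

```bash
python3 - <<'E'
from h import *
import pickle
d=pickle.load(open('c0.pkl','rb'))['scene']['color']
s=st(); print(s['clock'],s['tool_pos'],s['force'],s['dq'].round(2))
c=cam('scene'); a=c['color'][180:400,190:440]; b=d[180:400,190:440]
cv2.imwrite('pics/s13.png',np.hstack([cv2.resize(x[:,:,::-1],None,fx=1.6,fy=2) for x in (b,a)]))
cv2.imwrite('pics/t13.png',cam('top')['color'][...,::-1])
E
```

```text
13.95 [485.31870337 294.31003015 245.55344498] [-0.86455813 -0.66182117 -0.51370961] [ 1.53 -0.55  1.37  0.91  0.35 -0.21  0.06]
```

View pics/s13.png

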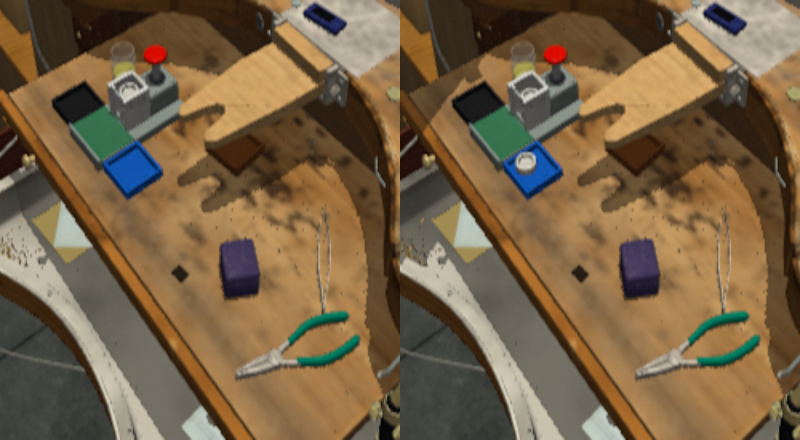

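View pics/t13.png

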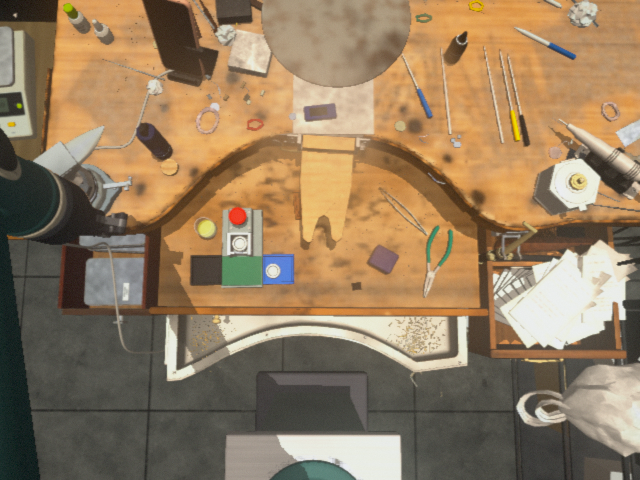

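>>> servo_tool(
  steps=[
    {"travel":[0,0,0],"twist":[0,0,0],"gripper":0},
    {"travel":[0,0,0],"twist":[0,0,0],"gripper":0},
    {"travel":[0,0,0],"twist":[0,0,0],"gripper":0},
    {"travel":[0,0,0],"twist":[0,0,0],"gripper":0},
  ],
)

```text
clock: 14.45
tool_pos: [485.8, 293.8, 244.9]
tcp_rot: [180.0, 0.0, 175.0]
force: [-0.5, -0.3, -0.4]
grip_width: 0.1
```

```bash
python3 -c "
from h import *
s=st(); print(s['force'],s['dq'].round(2)); print(bot.hand_in())"
```

```text
[-0.54349942 -0.2725948  -0.35430929] [-0.23  0.13 -0.08 -0.03  0.05  0.04  0.02]
the job is handed in; nothing more can be done
None
```

The zinc cap is in the blue tray, lying flat, and the job was handed in at about 14.5 s with the arm clear of everything.

- **Press:** I pushed the plunger once with closed fingers until it met its stop (tool height about 55 mm, 17 N). I then let it up, and one cap came out onto the deck.
- **Push:** I moved the cap sideways with the back of the closed fingertips, without gripping it. It tipped over the deck's edge into the blue tray.
- **Last checks:**
  - A close-up shows the cap's top as round (242 x 238 px), with a gap to every tray wall.
  - The plunger is up and the deck and black tray are empty. A cap still shows in the top of the magazine; I could not count the ones below it.
  - The jar, ring box and pliers look unmoved against the first pictures.
  - At the end the measured force was under 1 N and the arm was still.
- **Disagreements:**
  - The wrist and top cameras differed by about 3 mm in y. I used a value in between for the press.
  - There was a small upward force of about 2 N early in the push, possibly from the finger's edge on the cap's rim, so I raised the tool 0.5 mm.
  - An earlier ellipse fit left it unclear whether the cap was flat, which is why I took the close-up.

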